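# Load the battery tester from rocker pockets and run the momentary test lever

## Task

Check the analyser's spare batteries: with the tester's plate still empty, tilt its spring lever well over to the left (as seen from the robot) for at least two seconds to clear it, and let it spring back to the middle. Then take every battery pack out of the grey storage block - pressing down the far end of a pack rocks its near end up out of the pocket - and lay each one flat, either face up, in a bay of its own on the tester's plate. With all packs loaded, tilt the lever well over to the right for at least two seconds to run the test, let it spring back and leave everything so, without knocking the other things on the table about.

Things in the scene. Friction and masses are not known exactly. Their poses are not given: they have to be found in the camera images.
- block_top (a point): middle of the grey storage block, on its top face 46 mm above the table; x runs along the pockets away from the robot (turned at most 0.3 rad), y left, z up. Fixed; 118 mm (x -57 to +62) by 196 mm (y). Three pockets at y = -60, 0, +60 mm, each 48 mm wide, x = -44.5 to +50 mm. A pack in one lies flush with this face, with no room to grip it; pockets may be empty
- ridge (a point): the ridge in the middle pocket's floor (same in all three), 21 mm below the block's top; axes as block_top. Nearer the robot the floor is a level ledge, on which the pack lies with its centre 1.5 mm before the ridge; beyond it (+x) the floor slopes down by 27 degrees (0.47 rad) to the far wall. A pack rocked over onto the slope stays there by itself, nose down
- press_point (a point): on the middle pack's flush top, 30 mm beyond its centre; same in the other pockets, 60 mm to either side. A few newtons down here, going on down about 13 mm and some mm outward (+x), rock a pack onto the slope; its near end then stands 19 mm proud, to be gripped across its 44 mm. A pack knocked against the far wall sticks half tipped: draw it back (-x) to its place while pressing
- plate (a point): centre of the tester's plate at bay floor height, 12 mm above the table; x away from the robot (turned at most 0.3 rad), y left, z up. Three bays at x = 0, y = -80, 0, +80 mm, each 56 mm wide, clear from x = -52 to +55 mm; a pack lies along x in a bay. Ribs 4 mm high, 24 mm wide part the bays, a 4 mm lip is in front; behind stands a console 40 mm high, x = +55 to +130 mm
- lever_knob (a point): centre of the black ball (24 mm diameter) on the tester's lever, a 9 mm round steel stick standing on the console. The pivot lies 75 mm below the ball, at x = +92 mm, y = 0 of the plate point, 42 mm above the table; at rest the ball's centre is 117 mm above the table
- jog_lever (a joint): tilt of the lever in rad about the tester's x axis: 0 upright, positive to the right (towards the tester's -y), negative to the left (+y); stops at +-0.55; past 0.35 counts as well over. A spring of 0.5 Nm/rad (about 3 N at the ball) brings it back to the middle when let go
- pack_0_centre (a point): black battery pack with a yellow and a white patch on top, 87 mm long (its y axis), 44 mm wide (x), 21 mm thick (z), 0.19 kg; this point is its centre, 10.5 mm above its underside. Starts in one of the block's pockets, flush with the block's top; 2 or 3 packs are present in a run, in any of the pockets.
- pack_1_centre (a point): black battery pack with a yellow and a white patch on top, 87 mm long (its y axis), 44 mm wide (x), 21 mm thick (z), 0.19 kg; this point is its centre, 10.5 mm above its underside. Starts in one of the block's pockets, flush with the block's top.
- pack_2_centre (a point): black battery pack with a yellow and a white patch on top, 87 mm long (its y axis), 44 mm wide (x), 21 mm thick (z), 0.19 kg; this point is its centre, 10.5 mm above its underside. Starts in one of the block's pockets, flush with the block's top.
- pack_0: the same pack, origin at the centre of its underside
- pack_1: the same pack, origin at the centre of its underside
- pack_2: the same pack, origin at the centre of its underside
- dropper: bystander: brown dropper bottle with a red top, 29 mm wide and 81 mm tall, standing; origin under its base
- steel_weight: bystander: silver cylindrical check weight with a knob, 38 mm wide, 62 mm tall; origin under its base
- label_roll: bystander: white label roll, 84 mm across, 41 mm tall; origin under its centre
- screwdriver: bystander: screwdriver with a red handle, 195 mm long, 27 mm thick, lying; origin under its middle
Mind the look-alikes: they are no part of the job. Leave any pink or turquoise look-alike of the pack_2 alone.

How it is judged:
By the outcome, as a careful person would: the job done as asked, in the order asked, and still so for the second after the job is handed in, with the robot touching nothing.
Of pack_0, pack_1, pack_2 only 2 to 3 are there at a start; the rules pass over those that are not, and their reading is None.
At some moment in a run one of pack_0, pack_1, pack_2 may be knocked a few centimetres aside while the robot is not near it.
Once in a run the grip may slacken for a moment while it holds something.
It also fails if it takes over 210 s, if anything falls off the work surface, if the arm or the gripper's body presses on something with over 40 N, if the wrist force passes 120 N, or if a joint passes its speed limit or range.

## Robot

A 6-joint arm with a two-finger parallel gripper is mounted at the origin on a cart in front of the work surface, level with it; the furniture and walls round the work are solid. World frame = base frame: x ahead of the robot, y to its left, z up, the work surface at z = 0. Lengths are in mm, angles in rad, forces in N, time in s.
With the tool pointing down it reaches from about 350 to 975 mm from the base axis. Payload 7.1 kg.
Tool frame: the origin (TCP) lies on the front face of the gripper's body, between the roots of the fingers; the fingertips stand 80 mm ahead of it and the grasp point (between the pads) lies 61 mm ahead of it; z points along the fingers, y is the line along which they close (so a half turn about z gives the same grasp; the last joint's range is limited). The gripper opens to 88 mm and grips with 3 to 60 N. Pads are 20 mm wide; open, the fingers measure 115 mm over their backs; the gripper's body (75 mm by 178 mm) begins 61 mm behind the grasp point.
Start: joints at [1.092, 0.423, 1.63, -0, 1.089, -0.019], TCP at [277.323, 560.087, 302.675] pointing down, gripper open.
Joint ranges: [-3, 3], [-0.9, 2.11], [0.09, 2.58], [-1.31, 4.45], [0.11, 2.69], [-2.54, 2.54]. Speed limits (rad/s): [2.39, 2.39, 3.01, 3.14, 3.14, 3.14].

## Interface

Orientations are given as a rotation vector (axis times angle).
In Python, from workcell import readout, vision, close_job gives the robot as it stands.
- The arm moves only by the tool servo_tool, never from a script. Its argument "plan" is a list that holds one entry, the list of rows, each a list of 7 numbers: the gripper command: -1 is fully open, 1 is shut, values between are in proportion, then the shift along the world's x, y, z in units of 40 mm (1.0 is 40 mm), then the turn, a rotation vector about the world's x, y, z in units of 5 degrees (1.0 is 5 degrees). A call has 1 to 5 rows; each row shifts and turns the commanded pose from where the row before left it; what a row does not reach is not made up. A row lasts 1/12 s, in which the tool goes at most 41.7 mm and 7.16 degrees, less where a joint would pass 70% of its speed; a pose out of reach is approached as far as the arm can. A call is refused whole if a number of a shift passes 1 or a number of a turn 1, either way. A call with a gripper value outside its range is refused whole. The fingers move at their own pace and stop on an object; the grip force is fixed at half the most. Time passes only in rows, so rows that do not move let the fingers close. It gives the time, the measured TCP pose, the force, the opening and the grip force at its end, in the units of the state.
- readout.get_obs(): the state, without advancing time (a new reading comes with each control period).
- vision.get_image(name): name is "side" or "top" or "wrist"; returns the picture (384x512x3 uint8, red, green, blue); there is no depth.
- vision.camera_params(name): a dict with "fx", "fy", "cx", "cy" (pixels), "rvec" (rotation vector, rad) and "tvec" (3), from world to camera coordinates, as OpenCV has them; the wrist camera has in their place "hand_eye" (4x4, takes a point from camera to tool coordinates, whose origin is the TCP and whose axes are the flange's). Camera axes: x right, y down, z forward; pixel columns grow to the right and rows downward; lengths in mm; the calibration is good to about 2 mm. A picture is of the moment at which its call begins: read the wrist's pose just before it. camera_params takes no time and is no camera call.
- close_job(): hands the job in; it is judged then, once.
The state is a dict: "t": time; "qpos": joint angles; "qvel": joint speeds; "joint_torque": joint torques, N m; "ee_pos": TCP position; "orientation": TCP orientation; "ft_force": force on the tool from outside, world axes, zero at the start; "moment": the same for the moment, N m; "width": finger opening in mm; "grasp_force": force on a finger pad.
Only numpy, scipy, OpenCV 4.12 (cv2) and the standard library are available. Lean on these libraries where they do the work, as an engineer would, in place of code of your own. Each camera call takes 0.05 s, during which the arm holds its last target. There are 200 camera calls.

## Working session

There is one attempt and no reset: what is moved stays moved. The work goes in short steps, Python scripts to look and compute and a tool call to move; the robot and the scene stay as the last step left them, time stands still between calls to the robot, and variables do not carry over. Pictures are saved under pics/ and viewed, at most 14 in all, crops included, and the job is handed in when it is done.

Besides the shell and the picture viewer there is one more tool, called after "Request:" as name(argument=value, ...), one argument or row to a line, values as JSON. servo_tool: Moves the arm, as the interface text tells. Its arguments: {"type":"object","properties":{"plan":{"type":"array"}},"required":["plan"]}

```bash
mkdir -p pics; ls; cat > h.py <<'E'
import numpy as np, cv2
from workcell import readout, vision, close_job
def cam(n):
    p=vision.camera_params(n)
    K=np.array([[p['fx'],0,p['cx']],[0,p['fy'],p['cy']],[0,0,1.]])
    if 'hand_eye' in p:
        o=readout.get_obs(); T=np.eye(4); T[:3,:3]=cv2.Rodrigues(np.array(o['orientation'],float))[0]; T[:3,3]=o['ee_pos']
        M=T@np.array(p['hand_eye']); R=M[:3,:3].T; t=-R@M[:3,3]
    else:
        R=cv2.Rodrigues(np.array(p['rvec'],float))[0]; t=np.array(p['tvec'],float)
    return K,R,t
def ray(c,uv,z):
    K,R,t=c; C=-R.T@t; d=R.T@np.linalg.inv(K)@np.array([uv[0],uv[1],1.]); return C+d*(z-C[2])/d[2]
def proj(c,P):
    K,R,t=c; q=K@(R@np.array(P,float)+t); return q[:2]/q[2]
def tri(c1,u1,c2,u2):
    A=[];b=[]
    for c,u in((c1,u1),(c2,u2)):
        K,R,t=c; C=-R.T@t; d=R.T@np.linalg.inv(K)@np.array([u[0],u[1],1.]); d/=np.linalg.norm(d)
        P=np.eye(3)-np.outer(d,d); A.append(P); b.append(P@C)
    x=np.linalg.lstsq(np.vstack(A),np.hstack(b),rcond=None)[0]
    return x,[np.linalg.norm(A[i]@x-b[i]) for i in (0,1)]
def snap(n,f=None):
    c=cam(n); im=cv2.cvtColor(np.array(vision.get_image(n)),cv2.COLOR_RGB2BGR)
    if f: cv2.imwrite('pics/'+f,im)
    return c,im
E
python3 - <<'E'
from h import *
a=snap('top','top0.png')[1];b=snap('side','side0.png')[1]
print(readout.get_obs())
for n in('top','side','wrist'):
    K,R,t=cam(n); print(n,K[0,0],(-R.T@t).round())
E
```

```text
pics
{'t': 0.1, 'qpos': array([ 1.09199092e+00,  4.23768442e-01,  1.63061781e+00, -1.11569268e-05,
        1.08859676e+00, -1.90329415e-02]), 'qvel': array([-0.00156671, -0.0003152 , -0.00164161, -0.00064314, -0.00175138,
        0.00174462]), 'joint_torque': array([-1.87342589e-04, -5.45612669e+01, -2.74325216e+01,  6.45482051e-02,
        1.88522099e-02, -2.07124208e-05]), 'ee_pos': array([277.15448755, 559.74450768, 301.97518104]), 'orientation': array([-7.15780552e-01, -3.05862163e+00,  2.12024356e-03]), 'ft_force': array([ 0.18908522,  0.5814332 , -0.52449059]), 'moment': array([ 0.00734007, -0.00371158,  0.02728045]), 'grasp_force': 0.0, 'width': 87.75265627694003}
top 363.92581191741726 [ 324.   12. 1467.]
side 379.4477089177812 [  60. -751.  778.]
wrist 275.53117329041646 [220. 588. 383.]
```

View pics/top0.png

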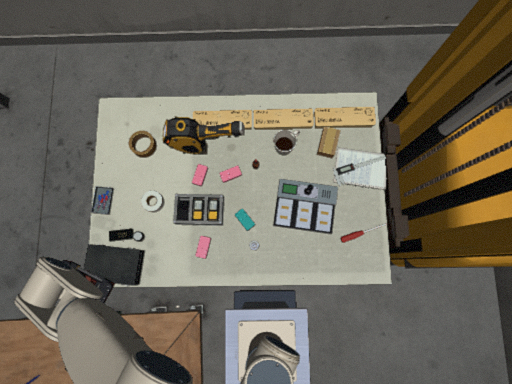

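View pics/side0.png

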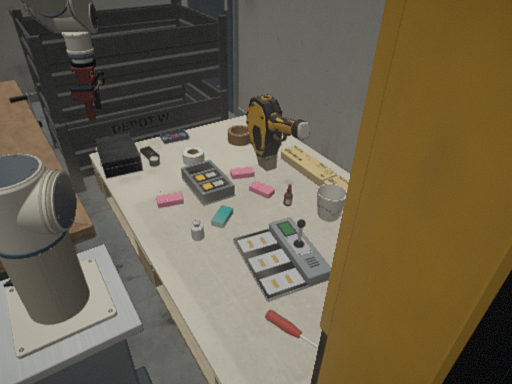

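The top view shows the storage block near (199,209), with patched packs at (199,209) and (214,208), and the left pocket at (182,209) looks empty. The tester is near (306,207) and the knob near (309,189). In the side view the block is near (208,181), the tester near (282,258) and the knob near (301,223). I'll enlarge both.

```bash
python3 - <<'E'
from h import *
a=cv2.imread('pics/top0.png');b=cv2.imread('pics/side0.png')
f=lambda im,x,y,w,h,s:cv2.resize(im[y:y+h,x:x+w],None,fx=s,fy=s,interpolation=cv2.INTER_CUBIC)
l=np.hstack([f(a,168,188,62,42,6),f(a,268,174,72,62,6)[:252*1+0] if 0 else cv2.resize(a[174:238,268:340],(428,380),interpolation=cv2.INTER_CUBIC)[:252]]) if 0 else None
c=np.zeros((600,800,3),np.uint8)
c[:264,:384]=f(a,168,188,64,44,6); c[:384-0,400:800]=f(a,272,174,66,64,6)[:384,:400] if 0 else cv2.copyMakeBorder(f(a,272,174,66,64,6),0,0,0,4,0)
c[264:600-0,:390]=cv2.copyMakeBorder(f(b,176,156,65,56,6),0,0,0,0,0)
c[384:600,400:800]=f(b,232,214,100,54,4)
cv2.imwrite('pics/crop.png',c)
E
```

```text
(no output)
```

View pics/crop.png

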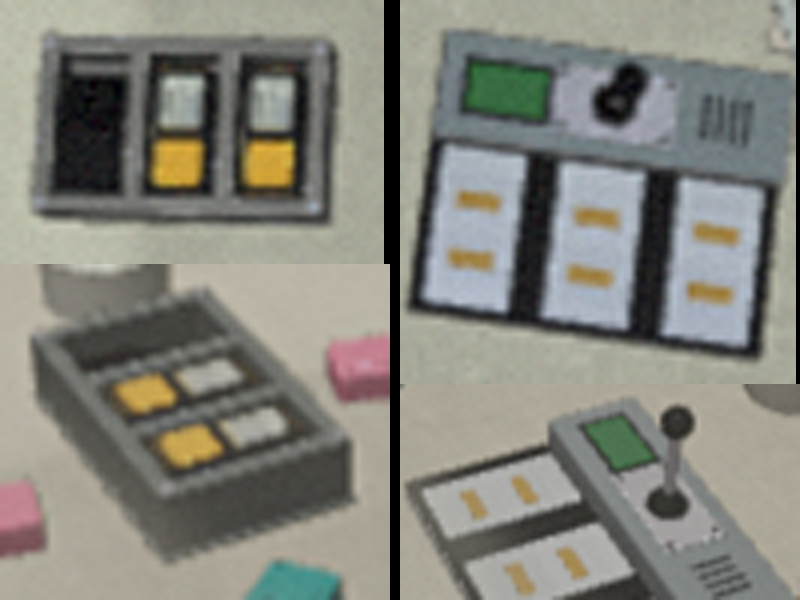

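The crop shows the left pocket empty and packs in the middle and right pockets. Block corners in crop pixels are (46,38), (330,45), (325,215) and (38,208). The bays are white with yellow strips, and the knob is at crop (628,76) in the top view and (678,421) in the side view.

```bash
python3 - <<'E'
from h import *
a=cv2.imread('pics/top0.png');b=cv2.imread('pics/side0.png');ct=cam('top');cs=cam('side')
def blobs(im,box,s=80):
    x,y,w,h=box;r=im[y:y+h,x:x+w];hsv=cv2.cvtColor(r,cv2.COLOR_BGR2HSV)
    m=((hsv[...,0]>12)&(hsv[...,0]<32)&(hsv[...,1]>110)&(hsv[...,2]>110)).astype(np.uint8)
    n,l,st,c=cv2.connectedComponentsWithStats(m)
    return [(c[i]+[x,y],st[i,4]) for i in range(1,n) if st[i,4]>=3]
yt=blobs(a,(168,188,64,44));ys=blobs(b,(176,156,65,56))
print(yt,ys)
yt=sorted(yt,key=lambda q:q[0][0]);ys=sorted(ys,key=lambda q:q[0][1])
for p,q in zip(yt,ys): print('yellow',tri(ct,p[0],cs,q[0]))
print('block corners',[ray(ct,(u/6+168-.4,v/6+188-.4),46).round() for u,v in((46,38),(330,45),(325,215),(38,208))])
bt=blobs(a,(272,174,66,64));bs=blobs(b,(232,214,100,90))
print([(p[0].round(1),p[1],ray(ct,p[0],12).round()) for p in bt]);print([(p[0].round(1),p[1],ray(cs,p[0],12).round()) for p in bs])
k=lambda u,v:((u-400)/6+272-.4,v/6+174-.4)
print('knob',tri(ct,k(630,76),cs,((678-400)/4+232-.4,(421-384)/4+214-.4)))
print('bays',[ray(ct,k(*p),12).round() for p in((440,145),(525,155),(512,315),(418,300),(780,185),(762,350))])
g=cv2.inRange(cv2.cvtColor(a[188:232,168:232],cv2.COLOR_BGR2HSV),(0,0,0),(180,255,140))
r=cv2.minAreaRect(np.argwhere(g)[:,::-1].astype(np.float32));print(r)
E
```

```text
[(array([197.18461538, 214.56923077]), np.int32(65)), (array([212.43333333, 214.73333333]), np.int32(60))] [(array([199.91489362, 177.19148936]), np.int32(47)), (array([207.1509434 , 185.86792453]), np.int32(53))]
yellow (array([516.49645102, 264.29847868,  46.05134649]), [np.float64(0.5806097873125071), np.float64(0.5806097873118311)])
yellow (array([514.20230183, 204.14831845,  46.04529383]), [np.float64(1.186432809249727), np.float64(1.1864328092498209)])
block corners [array([602., 353.,  46.]), array([593., 164.,  46.]), array([480., 167.,  46.]), array([488., 356.,  46.])]
[(array([284.3, 206.8]), np.int32(10), array([547., -82.,  12.])), (array([304.1, 209.6]), np.int32(10), array([ 534., -162.,   12.])), (array([324.2, 212.5]), np.int32(11), array([ 521., -241.,   12.])), (array([283.1, 216.6]), np.int32(10), array([507., -76.,  12.])), (array([303. , 219.5]), np.int32(12), array([ 494., -156.,   12.])), (array([323.5, 222.4]), np.int32(11), array([ 481., -237.,   12.]))]
[(array([262.5, 240. ]), np.int32(14), array([544., -84.,  12.])), (array([250.1, 243.7]), np.int32(10), array([505., -78.,  12.])), (array([274.7, 258.5]), np.int32(18), array([ 531., -164.,   12.])), (array([328.9, 290.7]), np.int32(148), array([ 583., -329.,   12.])), (array([288.4, 278.8]), np.int32(20), array([ 519., -243.,   12.])), (array([275.8, 285.6]), np.int32(5), array([ 478., -244.,   12.]))]
knob (array([ 606.25724881, -173.85919089,  116.53011641]), [np.float64(1.5355972294235762), np.float64(1.5355972294249798)])
bays [array([584., -59.,  12.]), array([ 577., -116.,   12.]), array([ 469., -104.,   12.]), array([480., -42.,  12.]), array([ 553., -286.,   12.]), array([ 443., -268.,   12.])]
((30.5, 21.5), (31.0, 51.0), 90.0)
```

Triangulated heights agree with the text: pack tops 46 mm, knob 117 mm. Plate ≈ (514,-159) with yaw ≈ -0.16. Block ≈ (539,260) with yaw ≈ -0.04. Next I move, gripper closed, to the right of the lever.

Request:
servo_tool(
  plan=[
    [[1,0.4,-0.97,0,0,0,0.17],[1,0.4,-0.97,0,0,0,0.17],[1,0.4,-0.97,0,0,0,0.17],[1,0.4,-0.97,0,0,0,0.17],[1,0.4,-0.97,0,0,0,0.17]],
  ],
)

```text
t: 0.52
ee_pos: [356.8, 365.6, 302.4]
orientation: [-0.6, -3.084, 0.001]
ft_force: [-0.0, 1.2, -0.2]
width: 57.9
grasp_force: 0.0
```

Request:
servo_tool(
  plan=[
    [[1,0.4,-0.97,0,0,0,0.17],[1,0.4,-0.97,0,0,0,0.17],[1,0.4,-0.97,0,0,0,0.17],[1,0.4,-0.97,0,0,0,0.17],[1,0.4,-0.97,0,0,0,0.17]],
  ],
)

```text
t: 0.93
ee_pos: [436.3, 172.9, 302.6]
orientation: [-0.486, -3.104, 0.0]
ft_force: [0.0, 0.2, -0.3]
width: 24.5
grasp_force: 0.0
```

Request:
servo_tool(
  plan=[
    [[1,0.4,-0.97,0,0,0,0.17],[1,0.4,-0.97,0,0,0,0.17],[1,0.4,-0.97,0,0,0,0.17],[1,0.4,-0.97,0,0,0,0.17],[1,0.4,-0.97,0,0,0,0.17]],
  ],
)

```text
t: 1.35
ee_pos: [515.8, -19.9, 302.6]
orientation: [-0.371, -3.119, -0.0]
ft_force: [1.0, 0.4, 0.5]
width: 0.7
grasp_force: 0.0
```

Request:
servo_tool(
  plan=[
    [[1,0.4,-0.97,0,0,0,0.17],[1,0.4,-0.97,0,0,0,0.17],[1,0.4,-0.97,0,0,0,0.17],[1,0.4,-0.97,0,0,0,0.17],[1,0.4,-0.97,0,0,0,0.17]],
  ],
)

```text
t: 1.77
ee_pos: [595.2, -212.4, 302.3]
orientation: [-0.255, -3.131, -0.0]
ft_force: [1.0, 0.1, -0.2]
width: 0.7
grasp_force: 0.0
```

```bash
python3 - <<'E'
from h import *
c,im=snap('wrist','w1.png')
print((-c[1].T@c[2]).round(), c[1].T[:,2].round(2))
print('pred knob',proj(c,(606,-174,117)),'plate',proj(c,(514,-159,12)))
hsv=cv2.cvtColor(im,cv2.COLOR_BGR2HSV)
m=cv2.inRange(hsv,(12,110,110),(32,255,255));n,l,st,ce=cv2.connectedComponentsWithStats(m)
for i in range(1,n):
    if st[i,4]>20: print(ce[i].round(),st[i,4],ray(c,ce[i],12).round(1))
E
```

```text
[ 532. -202.  383.] [ 0.24 -0.04 -0.97]
pred knob [298.4836967  193.11046499] plate [289.34868006 102.51286522]
[225.  86.] 181 [ 481.6 -236.3   12. ]
[288.  86.] 203 [ 494.  -157.7   12. ]
[351.  86.] 207 [506.9 -78.9  12. ]
[226. 119.] 198 [ 521.1 -242.6   12. ]
[288. 118.] 176 [ 533.3 -164.1   12. ]
[349. 118.] 191 [546.  -84.7  12. ]
[264. 277.] 196 [ 756.3 -231.2   12. ]
[254. 288.] 280 [ 772.6 -247.8   12. ]
[125. 326.] 335 [ 805.  -460.5   12. ]
```

View pics/w1.png

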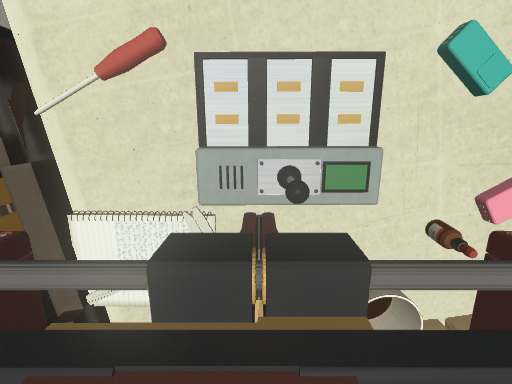

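The wrist view shows the knob at (297,192), against a predicted (298,193), the closed fingers at (260,220), and three empty bays. The plate centre refines to (514,-161), yaw -0.16. I descend beside the ball and push left.

Request:
servo_tool(
  plan=[
    [[1,0.02,0,-0.8,0,0,0],[1,0.02,0,-0.8,0,0,0],[1,0.02,0,-0.8,0,0,0],[1,0.02,0,-0.8,0,0,0],[1,0,0,0,0,0,0]],
  ],
)

```text
t: 2.23
ee_pos: [594.7, -209.0, 168.2]
orientation: [-0.255, -3.121, -0.005]
ft_force: [-2.2, -0.0, -0.9]
width: 0.8
grasp_force: 0.0
```

Request:
servo_tool(
  plan=[
    [[1,0.05,0.29,0,0,0,0],[1,0.05,0.29,0,0,0,0],[1,0.05,0.29,0,0,0,0],[1,0.05,0.29,0,0,0,0],[1,0,0,0,0,0,0]],
  ],
)

```text
t: 2.65
ee_pos: [607.4, -161.7, 176.5]
orientation: [0.252, 3.129, -0.001]
ft_force: [-1.0, -3.4, 1.1]
width: 0.5
grasp_force: 1.3
```

```bash
python3 - <<'E'
from h import *
c,im=snap('wrist'); c2,s=snap('side'); o=readout.get_obs(); print(o['ft_force'],o['ee_pos'],[(t,proj(c2,(606+75*np.sin(t)*.16,-174+75*np.sin(t)*.987,42+75*np.cos(t))).round()) for t in(0,.4,.55)])
x=np.zeros((384,800,3),np.uint8); x[:,:512]=im; x[:288,512:]=cv2.resize(s[190:262,260:332],(288,288),interpolation=cv2.INTER_CUBIC); cv2.imwrite('pics/w2.png',x)
E
```

```text
[-0.27445021 -2.69279781  2.17378155] [ 607.19809206 -163.23760514  176.345644  ] [(0, array([302., 223.])), (0.4, array([296., 218.])), (0.55, array([294., 217.]))]
```

View pics/w2.png

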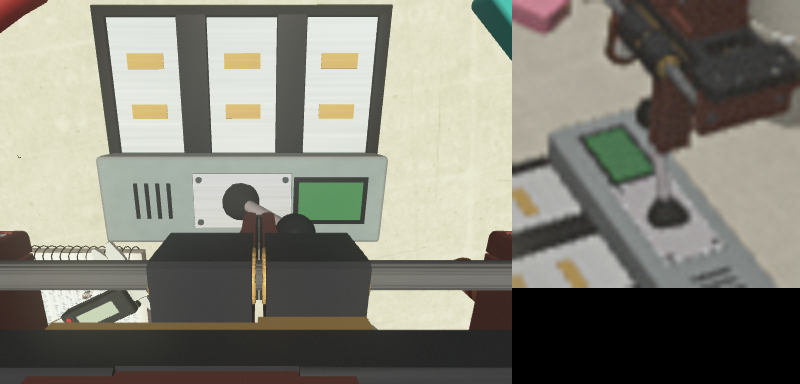

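The wrist view shows the lever leaning left, with the ball at (296,232) behind the fingers. I check the tilt from that pixel.

```bash
python3 - <<'E'
from h import *
c=cam('wrist')
for t in(.3,.35,.4,.45,.5,.55): print(t,proj(c,(605+75*np.sin(t)*.16,-174.5+75*np.sin(t)*.987,42+75*np.cos(t))).round())
E
```

```text
0.3 [278. 239.]
0.35 [284. 238.]
0.4 [290. 237.]
0.45 [296. 236.]
0.5 [301. 235.]
0.55 [306. 234.]
```

Request:
servo_tool(
  plan=[
    [[1,0,0,0,0,0,0],[1,0,0,0,0,0,0],[1,0,0,0,0,0,0],[1,0,0,0,0,0,0],[1,0,0,0,0,0,0]],
  ],
)

```text
t: 3.17
ee_pos: [606.2, -164.3, 174.7]
orientation: [0.257, 3.131, -0.0]
ft_force: [0.4, -2.5, 1.8]
width: 0.4
grasp_force: 1.3
```

The tilt is about 0.45 rad. I hold it for more than 2 s.

Request:
servo_tool(
  plan=[
    [[1,0,0.03,0,0,0,0],[1,0,0,0,0,0,0],[1,0,0,0,0,0,0],[1,0,0,0,0,0,0],[1,0,0,0,0,0,0]],
  ],
)

```text
t: 3.58
ee_pos: [606.3, -162.8, 174.5]
orientation: [0.256, 3.131, -0.0]
ft_force: [2.1, -4.7, -2.2]
width: 0.4
grasp_force: 1.9
```

Request:
servo_tool(
  plan=[
    [[1,0,0,0,0,0,0],[1,0,0,0,0,0,0],[1,0,0,0,0,0,0],[1,0,0,0,0,0,0],[1,0,0,0,0,0,0]],
  ],
)

```text
t: 4.0
ee_pos: [606.1, -162.7, 174.6]
orientation: [-0.256, -3.131, 0.0]
ft_force: [1.5, -4.1, -3.2]
width: 0.6
grasp_force: 2.0
```

Request:
servo_tool(
  plan=[
    [[1,0,0,0,0,0,0],[1,0,0,0,0,0,0],[1,0,0,0,0,0,0],[1,0,0,0,0,0,0],[1,0,0,0,0,0,0]],
  ],
)

```text
t: 4.42
ee_pos: [606.1, -162.7, 174.6]
orientation: [-0.256, -3.131, -0.0]
ft_force: [0.6, -5.4, -3.1]
width: 0.6
grasp_force: 2.0
```

Request:
servo_tool(
  plan=[
    [[1,0,0,0,0,0,0],[1,0,0,0,0,0,0],[1,0,0,0,0,0,0],[1,0,0,0,0,0,0],[1,0,0,0,0,0,0]],
  ],
)

```text
t: 4.83
ee_pos: [606.1, -162.7, 174.6]
orientation: [-0.256, -3.131, 0.0]
ft_force: [0.7, -5.0, -3.3]
width: 0.3
grasp_force: 2.0
```

Request:
servo_tool(
  plan=[
    [[1,0,0,0,0,0,0],[1,0,0,0,0,0,0],[1,0,0,0,0,0,0],[1,0,0,0,0,0,0],[1,0,0,0,0,0,0]],
  ],
)

```text
t: 5.25
ee_pos: [606.1, -162.7, 174.6]
orientation: [-0.256, -3.131, -0.0]
ft_force: [0.1, -4.8, -2.7]
width: 0.6
grasp_force: 2.1
```

Request:
servo_tool(
  plan=[
    [[1,-0.02,-0.2,0,0,0,0],[1,-0.04,-0.3,0,0,0,0],[1,-0.04,-0.35,0,0,0,0],[1,-0.04,-0.3,0.3,0,0,0],[1,0,0,0.8,0,0,0]],
  ],
)

```text
t: 5.67
ee_pos: [598.0, -210.8, 215.8]
orientation: [-0.259, -3.124, -0.003]
ft_force: [-0.5, -0.2, -0.2]
width: 0.5
grasp_force: 0.0
```

Request:
servo_tool(
  plan=[
    [[1,-0.3,0,1,0,0,0],[1,-0.3,0.3,1,0,0,0],[1,-0.3,0.9,0.3,0,0,0],[1,-0.2,0.97,0,0,0,0],[1,-0.2,0.97,0,0,0,0]],
  ],
)

```text
t: 6.08
ee_pos: [549.0, -84.0, 311.7]
orientation: [0.26, 3.127, 0.0]
ft_force: [0.5, 0.8, -0.7]
width: 0.4
grasp_force: 0.0
```

Request:
servo_tool(
  plan=[
    [[1,0.05,1,0,0,0,0.2],[1,0.05,1,0,0,0,0.2],[1,0.05,1,0,0,0,0.2],[1,0.05,1,0,0,0,0.2],[1,0.05,1,0,0,0,0.2]],
  ],
)

```text
t: 6.5
ee_pos: [559.3, 117.3, 310.3]
orientation: [0.119, 3.138, 0.001]
ft_force: [0.6, -0.5, -0.0]
width: 0.5
grasp_force: 0.0
```

Request:
servo_tool(
  plan=[
    [[1,0.05,1,0,0,0,0.2],[1,0.05,1,0,0,0,0.2],[1,0.05,1,0,0,0,0],[1,0,0,0,0,0,0],[1,0,0,0,0,0,0]],
  ],
)

```text
t: 6.92
ee_pos: [565.4, 237.5, 309.7]
orientation: [0.06, 3.14, 0.001]
ft_force: [0.3, -0.2, 0.5]
width: 0.3
grasp_force: 0.0
```

```bash
cat >> h.py <<'E'
def patches(c,im,z=46):
    hsv=cv2.cvtColor(im,cv2.COLOR_BGR2HSV)
    m=cv2.inRange(hsv,(12,110,110),(32,255,255));n,l,st,ce=cv2.connectedComponentsWithStats(m)
    return [(ce[i].round(1),int(st[i,4]),ray(c,ce[i],z).round(1)) for i in range(1,n) if st[i,4]>150]
E
python3 - <<'E'
from h import *
c,im=snap('wrist','w3.png'); o=readout.get_obs(); print(o['ee_pos'],o['orientation'])
for p in patches(c,im): print(p)
E
```

```text
[565.25857651 236.1535528  309.46913639] [ 6.26651272e-02  3.14085010e+00 -1.34315298e-04]
(array([228.4, 134. ]), 595, array([514.2, 202.4,  46. ]))
(array([277.5, 134.1]), 592, array([516.5, 262.5,  46. ]))
(array([ 23.4, 135.4]), 180, array([506.2, -48.7,  46. ]))
(array([ 25.6, 164.5]), 168, array([541.9, -54.6,  46. ]))
(array([263.6, 277.2]), 196, array([711.8, 238.9,  46. ]))
(array([253.4, 277.7]), 192, array([711.9, 224.6,  46. ]))
(array([441.8, 315.9]), 508, array([784.5, 495.4,  46. ]))
(array([109.1, 325.6]), 460, array([782.1,  10. ,  46. ]))
```

View pics/w3.png

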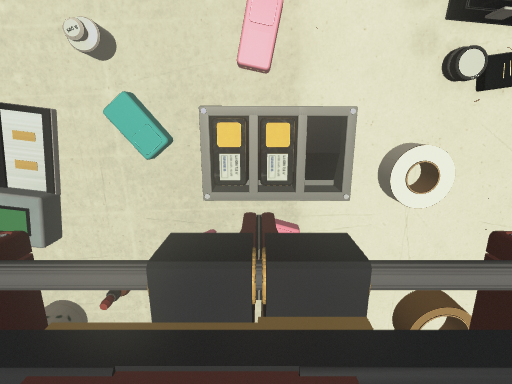

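The wrist view shows packs in the middle pocket (277,150) and the right pocket (229,150), an empty left pocket at (325,150), and block outer corners near (201,107), (356,107), (351,200) and (205,200). Now the block centre and pack ends.

```bash
python3 - <<'E'
from h import *
c=cam('wrist')
q=[ray(c,p,46) for p in((201,107),(356,107),(351,200),(205,200))]
print(np.round(q),np.mean(q,0).round(1))
im=cv2.imread('pics/w3.png');g=im.max(2)
for u in (262,263,293,294,212,246): print(u,[ (r,int(g[r,u])) for r in list(range(110,122))+list(range(178,192))])
E
```

```text
[[481. 170.  46.]
 [488. 356.  46.]
 [604. 354.  46.]
 [596. 165.  46.]] [542.4 261.4  46. ]
262 [(110, 161), (111, 160), (112, 158), (113, 155), (114, 153), (115, 127), (116, 80), (117, 86), (118, 76), (119, 72), (120, 78), (121, 80), (178, 76), (179, 73), (180, 70), (181, 70), (182, 70), (183, 66), (184, 78), (185, 81), (186, 82), (187, 81), (188, 82), (189, 81), (190, 83), (191, 79)]
263 [(110, 161), (111, 160), (112, 156), (113, 155), (114, 153), (115, 128), (116, 80), (117, 86), (118, 82), (119, 78), (120, 81), (121, 82), (178, 72), (179, 74), (180, 74), (181, 72), (182, 69), (183, 67), (184, 68), (185, 72), (186, 81), (187, 82), (188, 82), (189, 82), (190, 83), (191, 81)]
293 [(110, 159), (111, 160), (112, 156), (113, 154), (114, 153), (115, 131), (116, 79), (117, 83), (118, 76), (119, 81), (120, 77), (121, 76), (178, 62), (179, 60), (180, 65), (181, 64), (182, 63), (183, 68), (184, 67), (185, 69), (186, 68), (187, 67), (188, 75), (189, 82), (190, 83), (191, 80)]
294 [(110, 159), (111, 159), (112, 157), (113, 154), (114, 152), (115, 131), (116, 79), (117, 81), (118, 82), (119, 71), (120, 75), (121, 96), (178, 69), (179, 69), (180, 68), (181, 68), (182, 68), (183, 69), (184, 68), (185, 69), (186, 68), (187, 69), (188, 70), (189, 69), (190, 75), (191, 78)]
212 [(110, 162), (111, 159), (112, 158), (113, 156), (114, 156), (115, 126), (116, 79), (117, 84), (118, 85), (119, 77), (120, 75), (121, 78), (178, 75), (179, 75), (180, 74), (181, 74), (182, 75), (183, 76), (184, 74), (185, 75), (186, 74), (187, 75), (188, 75), (189, 75), (190, 78), (191, 82)]
246 [(110, 162), (111, 160), (112, 159), (113, 153), (114, 153), (115, 127), (116, 82), (117, 87), (118, 86), (119, 77), (120, 69), (121, 68), (178, 62), (179, 62), (180, 61), (181, 62), (182, 73), (183, 114), (184, 141), (185, 86), (186, 83), (187, 83), (188, 84), (189, 82), (190, 82), (191, 80)]
```

Middle pack centre ≈ (539.5,261.5); right pack ≈ (537,201.5). I approach the middle press point.

Request:
servo_tool(
  plan=[
    [[1,0.05,0.15,-0.9,0,0,0],[1,0.05,0.15,-0.9,0,0,0],[1,0.05,0.15,-0.9,0,0,0],[1,0.03,0.15,-0.8,0,0,0],[1,0,0,-0.4,0,0,0]],
  ],
)

```text
t: 7.38
ee_pos: [571.4, 258.1, 149.6]
orientation: [-0.067, -3.137, 0.003]
ft_force: [-0.0, 0.2, 0.4]
width: 0.1
grasp_force: 0.0
```

Request:
servo_tool(
  plan=[
    [[1,0,0,0,0,0,0],[1,0,0,-0.1,0,0,0],[1,0,0,-0.1,0,0,0],[1,0,0,-0.1,0,0,0],[1,0,0,0,0,0,0]],
  ],
)

```text
t: 7.8
ee_pos: [572.8, 260.0, 141.7]
orientation: [0.065, 3.14, 0.001]
ft_force: [-0.3, 0.2, 0.4]
width: 0.3
grasp_force: 0.0
```

Request:
servo_tool(
  plan=[
    [[1,0,0,-0.1,0,0,0],[1,0,0,-0.1,0,0,0],[1,0,0,-0.1,0,0,0],[1,0,0,-0.08,0,0,0],[1,0,0,0,0,0,0]],
  ],
)

```text
t: 8.22
ee_pos: [571.9, 260.3, 124.9]
orientation: [-0.064, -3.14, 0.001]
ft_force: [-0.5, 0.1, 0.3]
width: 0.3
grasp_force: 0.0
```

Request:
servo_tool(
  plan=[
    [[1,0.02,0,-0.06,0,0,0],[1,0.02,0,-0.06,0,0,0],[1,0.02,0,-0.06,0,0,0],[1,0.02,0,-0.06,0,0,0],[1,0,0,0,0,0,0]],
  ],
)

```text
t: 8.63
ee_pos: [575.6, 260.4, 115.8]
orientation: [-0.064, -3.141, 0.0]
ft_force: [-0.3, 0.0, 0.9]
width: 0.4
grasp_force: 0.5
```

Request:
servo_tool(
  plan=[
    [[1,0.02,0,-0.05,0,0,0],[1,0.02,0,-0.05,0,0,0],[1,0,0,-0.05,0,0,0],[1,0,0,0,0,0,0],[1,0,0,0,0,0,0]],
  ],
)

```text
t: 9.05
ee_pos: [576.9, 260.6, 114.0]
orientation: [-0.064, -3.14, -0.0]
ft_force: [-12.1, -3.2, 35.7]
width: 0.4
grasp_force: 25.1
```

```bash
python3 - <<'E'
from h import *
o=readout.get_obs();c,im=snap('wrist'); c2,s=snap('side')
print(o['ee_pos'],o['ft_force'])
x=np.zeros((384,800,3),np.uint8); x[:,:512]=im; x[:288,512:]=cv2.resize(s[145:217,172:244],(288,288),interpolation=cv2.INTER_CUBIC); cv2.imwrite('pics/w4.png',x)
E
```

```text
[576.91226247 260.628175   114.00227676] [-12.06421836  -3.21508004  35.72228289]
```

View pics/w4.png

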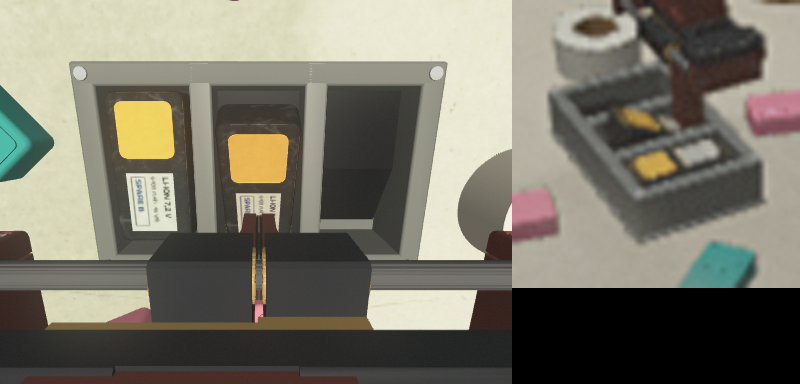

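It worked. The middle pack has rocked over: its yellow patch at (258,158) is foreshortened and the side inset shows the near end up. I retreat upward with the fingers part open and check the patch position.

Request:
servo_tool(
  plan=[
    [[1,-0.03,0,0.15,0,0,0],[1,0,0,0.3,0,0,0],[1,0,0,0.8,0,0,0],[-0.5,0,0,0.8,0,0,0],[-0.5,0,0,0.6,0,0,0]],
  ],
)

```text
t: 9.57
ee_pos: [576.5, 260.6, 218.6]
orientation: [0.064, 3.14, 0.001]
ft_force: [0.4, 0.1, -0.6]
width: 10.7
grasp_force: 0.0
```

Request:
servo_tool(
  plan=[
    [[-0.5,0,0,0,0,0,0],[-0.5,0,0,0,0,0,0],[-0.5,0,0,0,0,0,0],[-0.5,0,0,0,0,0,0],[-0.5,0,0,0,0,0,0]],
  ],
)

```text
t: 9.98
ee_pos: [575.3, 260.1, 214.6]
orientation: [-0.064, -3.139, 0.002]
ft_force: [1.0, 0.7, 1.3]
width: 43.5
grasp_force: 0.0
```

```bash
python3 - <<'E'
from h import *
c,im=snap('wrist','w5.png'); o=readout.get_obs(); print(o['ee_pos'],o['orientation'],o['width'])
print('pred yellow',proj(c,(528.7,261.9,54.8)),'pred near edge',proj(c,(539.5-29.1,262.6,64.3)))
for p in patches(c,im,54.8): print(p)
E
```

```text
[575.37249579 260.12287035 214.72444988] [-6.43008063e-02 -3.13873351e+00  1.61029273e-03] 47.665282012883075
pred yellow [259.04068348 143.51037758] pred near edge [259.00695314 121.57918382]
(array([191.3, 128.9]), 1170, array([514.1, 204.7,  54.8]))
(array([259. , 146.3]), 1017, array([531.1, 261.8,  54.8]))
(array([168.8, 279.5]), 270, array([656.2, 168.5,  54.8]))
(array([348. , 277.9]), 293, array([661.5, 343.3,  54.8]))
(array([327.7, 324. ]), 2584, array([713.4, 324.5,  54.8]))
```

View pics/w5.png

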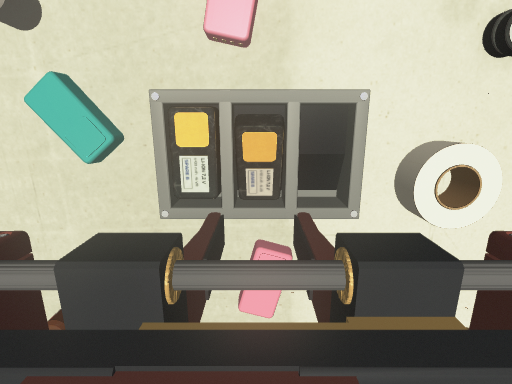

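The yellow patch is 2.4 mm further out than predicted, so I shift the grasp by +2 mm. Next I tilt the tool 27° and hover over the raised end.

Request:
servo_tool(
  plan=[
    [[-0.5,-0.01,0,0,0.03,0.9,0],[-0.5,-0.01,0,0,0.03,0.9,0],[-0.5,-0.01,0,0,0.03,0.9,0],[-0.5,-0.01,0.02,-0.2,0.03,0.9,0],[-0.5,-0.01,0,-0.4,0.04,0.9,0]],
  ],
)

```text
t: 10.45
ee_pos: [574.9, 261.7, 193.1]
orientation: [-0.056, -2.747, -0.01]
ft_force: [-0.4, 0.2, 0.6]
width: 65.8
grasp_force: 0.0
```

Request:
servo_tool(
  plan=[
    [[-0.5,-0.02,0,-0.4,0.04,0.9,0],[-0.5,0,0,-0.35,0,0,0],[-0.5,0,0,0,0,0,0],[-0.5,0,0,0,0,0,0],[-0.5,0,0,0,0,0,0]],
  ],
)

```text
t: 10.87
ee_pos: [573.0, 261.4, 162.6]
orientation: [-0.054, -2.671, -0.011]
ft_force: [0.7, -0.1, -0.2]
width: 65.9
grasp_force: 0.0
```

```bash
python3 - <<'E'
from h import *
o=readout.get_obs(); R=cv2.Rodrigues(o['orientation'])[0]; print(o['ee_pos'],o['width'],R[:,1].round(3),R[:,2].round(3),'tip',(o['ee_pos']+80*R[:,2]).round(1))
E
```

```text
[573.02027971 261.39214575 162.64805157] 65.85230682696402 [ 0.04   0.999 -0.002] [-0.453  0.017 -0.892] tip [536.8 262.7  91.3]
```

Request:
servo_tool(
  plan=[
    [[-0.5,-0.15,0,-0.32,0,0,0],[-0.5,-0.15,0,-0.32,0,0,0],[-0.5,-0.1,0,-0.2,0,0,0],[-0.5,-0.06,0,-0.11,0,0,0],[-0.5,0,0,0,0,0,0]],
  ],
)

```text
t: 11.28
ee_pos: [554.0, 261.3, 124.2]
orientation: [-0.054, -2.669, -0.01]
ft_force: [0.3, -0.1, 0.0]
width: 65.9
grasp_force: 0.0
```

Request:
servo_tool(
  plan=[
    [[0,0,0,0,0,0,0],[0.3,0,0,0,0,0,0],[0.8,0,0,0,0,0,0],[0.8,0,0,0,0,0,0],[0.8,0,0,0,0,0,0]],
  ],
)

```text
t: 11.7
ee_pos: [555.2, 261.3, 124.7]
orientation: [-0.054, -2.67, -0.011]
ft_force: [0.3, -0.0, 2.3]
width: 43.4
grasp_force: 30.0
```

```bash
python3 - <<'E'
from h import *
o=readout.get_obs(); R=cv2.Rodrigues(o['orientation'])[0]; print(o['ft_force'],o['grasp_force'],o['width'],'tip',(o['ee_pos']+80*R[:,2]).round(1))
E
```

```text
[ 0.25782213 -0.03273132  2.28948106] 30.000840425491333 43.44728351631699 tip [519.  262.7  53.4]
```

Gripped at 43.4 mm with 30 N. I lift slowly, then level the tool.

Request:
servo_tool(
  plan=[
    [[1,0,0,0.1,0,0,0],[1,0,0,0.2,0,0,0],[1,0,0,0.3,0,0,0],[1,0,0,0.4,0,0,0],[1,0,0,0.4,0,0,0]],
  ],
)

```text
t: 12.12
ee_pos: [554.8, 261.2, 181.9]
orientation: [-0.054, -2.67, -0.011]
ft_force: [0.1, -0.2, -1.9]
width: 43.6
grasp_force: 30.0
```

Request:
servo_tool(
  plan=[
    [[1,-0.2,0,0.3,-0.03,-0.9,0],[1,-0.3,0,0,-0.03,-0.9,0],[1,-0.3,0,0,-0.03,-0.9,0],[1,-0.3,0,0,-0.03,-0.9,0],[1,-0.3,0,0,-0.04,-0.9,0]],
  ],
)

```text
t: 12.53
ee_pos: [498.7, 261.3, 194.3]
orientation: [-0.062, -3.068, -0.005]
ft_force: [0.1, -0.3, -3.1]
width: 43.5
grasp_force: 30.0
```

```bash
python3 - <<'E'
from h import *
o=readout.get_obs(); R=cv2.Rodrigues(o['orientation'])[0]; print(o['ee_pos'],o['ft_force'],o['moment'],o['grasp_force'],o['width'],R[:,2].round(3))
c,im=snap('wrist','w6.png'); s=snap('side')[1]; x=cv2.resize(s[120:216,150:278],(384,288),interpolation=cv2.INTER_CUBIC)
im[:288//2+48,:256]=cv2.resize(x,(256,192)) ; cv2.imwrite('pics/w6.png',im)
E
```

```text
[498.66338063 261.31177572 194.32326994] [ 0.14737167 -0.25438359 -3.05311949] [-0.0125734   0.00180924 -0.03157297] 29.998396039009094 43.47267065582822 [-0.073  0.005 -0.997]
```

View pics/w6.png

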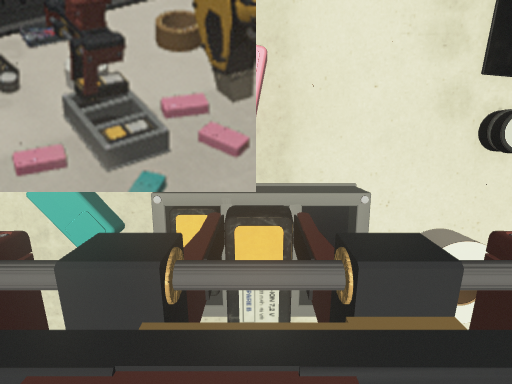

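The pack is held, near edge at row 205, nearly level, with the block clear below. I travel to the middle bay.

Request:
servo_tool(
  plan=[
    [[1,-0.04,-0.7,0,0,-0.4,-0.14],[1,-0.04,-0.95,0,0,-0.44,-0.14],[1,-0.04,-0.95,0,0,0,-0.14],[1,-0.04,-0.95,0,0,0,-0.14],[1,-0.04,-0.95,0,0,0,-0.14]],
  ],
)

```text
t: 13.05
ee_pos: [491.6, 79.7, 193.4]
orientation: [-0.159, -3.133, -0.008]
ft_force: [1.0, -1.1, -1.7]
width: 43.6
grasp_force: 30.0
```

Request:
servo_tool(
  plan=[
    [[1,-0.04,-0.95,0,0,0,-0.14],[1,-0.04,-0.95,0,0,0,-0.14],[1,-0.04,-0.95,0,0,0,-0.14],[1,-0.04,-0.95,0,0,0,-0.14],[1,-0.02,-0.95,0,0,0,-0.14]],
  ],
)

```text
t: 13.47
ee_pos: [484.2, -111.3, 193.4]
orientation: [-0.256, -3.126, -0.008]
ft_force: [0.4, 0.1, -2.8]
width: 43.5
grasp_force: 30.0
```

Request:
servo_tool(
  plan=[
    [[1,-0.02,-0.7,-0.2,0,0,0],[1,0,-0.4,-0.3,0,0,0],[1,0,-0.1,-0.5,0,0,0],[1,0,0,-0.4,0,0,0],[1,0,0,-0.2,0,0,0]],
  ],
)

```text
t: 13.88
ee_pos: [483.1, -158.0, 127.4]
orientation: [-0.257, -3.124, -0.009]
ft_force: [-0.1, -0.1, -1.5]
width: 43.5
grasp_force: 30.0
```

Request:
servo_tool(
  plan=[
    [[1,0,0,0,0,0,0],[1,0,0,0,0,0,0],[1,0,0,0,0,0,0]],
  ],
)

```text
t: 14.13
ee_pos: [483.6, -156.8, 129.1]
orientation: [-0.254, -3.127, -0.007]
ft_force: [0.3, -0.0, -1.4]
width: 43.6
grasp_force: 30.0
```

```bash
python3 - <<'E'
from h import *
o=readout.get_obs(); R=cv2.Rodrigues(o['orientation'])[0]; print(o['ee_pos'],o['ft_force'],o['width'],R[:,2].round(3),R[:,1].round(3))
c,im=snap('wrist')
s=snap('side')[1]; x=cv2.resize(s[200:296,220:348],(384,288),interpolation=cv2.INTER_CUBIC)
im[:192,:256]=cv2.resize(x,(256,192)) ; cv2.imwrite('pics/w7.png',im)
E
```

```text
[ 483.57503235 -156.83718934  129.06704237] [ 0.32888298 -0.01482109 -1.3746036 ] 43.622436288838514 [-0.004  0.005 -1.   ] [0.161 0.987 0.004]
```

View pics/w7.png

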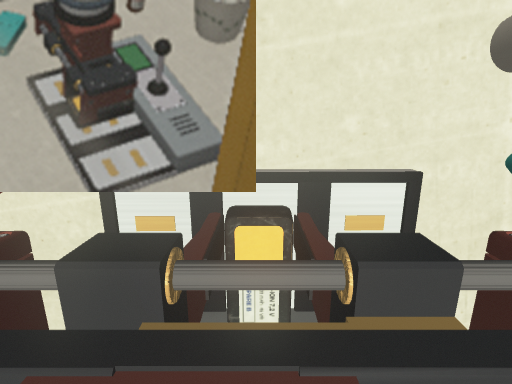

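The pack hangs centred over the middle bay, near edge at row 205, bay front at about row 182. I lower it.

Request:
servo_tool(
  plan=[
    [[1,0,0,-0.15,0,0,0],[1,0,0,-0.15,0,0,0],[1,0,0,-0.1,0,0,0],[1,0,0,-0.08,0,0,0],[1,0,0,0,0,0,0]],
  ],
)

```text
t: 14.65
ee_pos: [482.5, -156.6, 108.3]
orientation: [-0.254, -3.125, -0.008]
ft_force: [-0.5, 0.5, -1.6]
width: 43.3
grasp_force: 30.0
```

Request:
servo_tool(
  plan=[
    [[1,0,0,-0.04,0,0,0],[1,0,0,-0.03,0,0,0],[1,0,0,-0.03,0,0,0],[1,0,0,0,0,0,0],[1,0,0,0,0,0,0]],
  ],
)

```text
t: 15.07
ee_pos: [482.9, -156.7, 107.3]
orientation: [-0.254, -3.127, -0.007]
ft_force: [-7.3, 4.1, 31.1]
width: 43.3
grasp_force: 30.0
```

Request:
servo_tool(
  plan=[
    [[1,0,0,0.04,0,0,0],[1,0,0,0.02,0,0,0],[0.2,0,0,0,0,0,0],[-0.4,0,0,0,0,0,0],[-0.4,0,0,0,0,0,0]],
  ],
)

```text
t: 15.48
ee_pos: [482.8, -156.8, 107.1]
orientation: [-0.254, -3.126, -0.007]
ft_force: [0.3, -0.3, 0.2]
width: 53.8
grasp_force: 0.0
```

Request:
servo_tool(
  plan=[
    [[-0.4,0,0,0,0,0,0],[-0.4,0,0,0.2,0,0,0],[-0.4,0,0,0.5,0,0,0],[-0.4,0,0,0.8,0,0,0],[-0.4,0,0,0.8,0,0,0]],
  ],
)

```text
t: 15.9
ee_pos: [482.0, -156.6, 200.0]
orientation: [-0.254, -3.124, -0.008]
ft_force: [0.5, -0.9, -0.7]
width: 61.4
grasp_force: 0.0
```

Request:
servo_tool(
  plan=[
    [[0,-0.5,0.4,0.6,0,0,0.2],[0.3,-0.5,0.5,0,0,0,0.2],[1,0,0.5,0,0,0,0.2],[1,0,0.5,0,0,0,0.2],[1,0,0.5,0,0,0,0.2]],
  ],
)

```text
t: 16.32
ee_pos: [442.4, -60.1, 224.2]
orientation: [-0.117, -3.135, -0.006]
ft_force: [1.1, 1.0, 0.5]
width: 31.5
grasp_force: 0.0
```

```bash
python3 - <<'E'
from h import *
c,im=snap('wrist','w8.png'); t=snap('top','t8.png')[1]; s=snap('side')[1]
x=np.zeros((480,800,3),np.uint8); x[:384,:512]=im; x[:288,512:]=cv2.resize(t[170:242,268:340],(288,288),interpolation=cv2.INTER_CUBIC)
x[288:480,512:]=cv2.resize(s[222:294,228:336],(288,192),interpolation=cv2.INTER_CUBIC)
cv2.imwrite('pics/x8.png',x); print(readout.get_obs()['ee_pos'])
for p in patches(c,im,33): print(p)
E
```

```text
[442.71078641 -60.10461838 223.81099073]
(array([105.3, 228.2]), 240, array([ 473.3, -223.1,   33. ]))
(array([246.2, 239.1]), 232, array([496.9, -76.9,  33. ]))
(array([325.3, 277.4]), 230, array([548.8,   6.2,  33. ]))
(array([191.6, 277.5]), 213, array([ 537.5, -140.5,   33. ]))
(array([280.6, 325. ]), 610, array([606.2, -46.4,  33. ]))
(array([400.3, 322.9]), 616, array([614.2,  91.6,  33. ]))
```

View pics/x8.png

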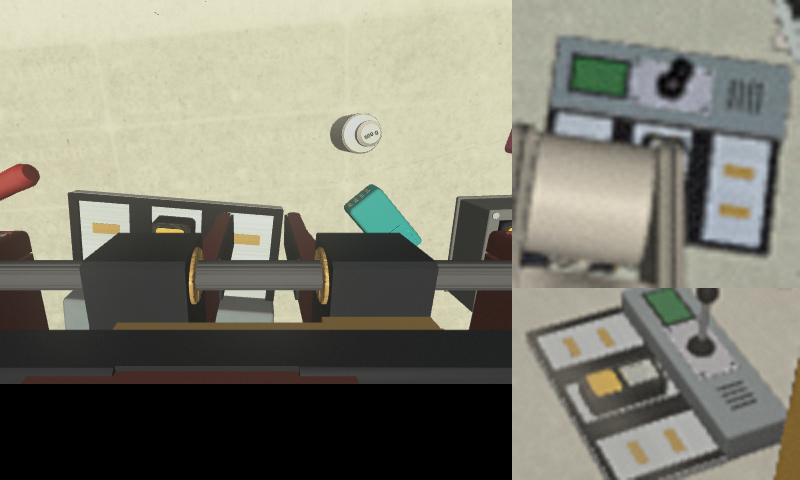

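The side inset shows the first pack lying in the middle bay. Now the right pocket's pack.

Request:
servo_tool(
  plan=[
    [[1,0.45,0.93,0.3,0,0,0.1],[1,0.45,0.93,0.3,0,0,0.1],[1,0.45,0.93,0.3,0,0,0.1],[1,0.45,0.93,0.2,0,0,0.12],[1,0.45,0.93,0,0,0,0]],
  ],
)

```text
t: 16.88
ee_pos: [532.7, 122.1, 268.2]
orientation: [-0.062, -3.139, -0.007]
ft_force: [0.6, -0.7, 0.6]
width: 0.3
grasp_force: 0.0
```

Request:
servo_tool(
  plan=[
    [[1,0.45,0.93,0,0,0,0],[1,0.45,0.93,0,0,0,0],[1,0,0,0,0,0,0],[1,0,0,0,0,0,0],[1,0,0,0,0,0,0]],
  ],
)

```text
t: 17.3
ee_pos: [566.7, 194.7, 265.6]
orientation: [-0.061, -3.134, -0.005]
ft_force: [-0.4, -0.1, 0.5]
width: 0.1
grasp_force: 0.0
```

```bash
python3 - <<'E'
from h import *
o=readout.get_obs(); R=cv2.Rodrigues(o['orientation'])[0];print(o['ee_pos'],R[:,1].round(3),R[:,2].round(3))
c,im=snap('wrist','w9.png')
for p in patches(c,im,46): print(p)
E
```

```text
[566.65147443 194.69938707 265.62036787] [0.039 0.999 0.003] [-0.007  0.003 -1.   ]
(array([263.6, 134.8]), 788, array([514.5, 202.5,  46. ]))
(array([ 27.7, 136.3]), 237, array([506.3, -49.3,  46. ]))
(array([ 30. , 169.2]), 220, array([541.6, -55.2,  46. ]))
(array([253.4, 276.9]), 199, array([683.1, 184.3,  46. ]))
(array([263.6, 276.9]), 198, array([683.7, 196.7,  46. ]))
(array([237.1, 324. ]), 2573, array([748.8, 160.8,  46. ]))
```

Request:
servo_tool(
  plan=[
    [[1,0.03,0.05,-0.9,0,0,0],[1,0.03,0.05,-0.9,0,0,0],[1,0.03,0.04,-0.8,0,0,0],[1,0,0,-0.4,0,0,0],[1,0,0,0,0,0,0]],
  ],
)

```text
t: 17.77
ee_pos: [567.9, 198.7, 142.4]
orientation: [-0.063, -3.129, -0.002]
ft_force: [-1.0, -0.9, 0.1]
width: 0.5
grasp_force: 0.0
```

Request:
servo_tool(
  plan=[
    [[1,0,0,-0.1,0,0,0],[1,0,0,-0.14,0,0,0],[1,0,0,-0.14,0,0,0],[1,0,0,-0.1,0,0,0],[1,0,0,0,0,0,0]],
  ],
)

```text
t: 18.18
ee_pos: [570.4, 201.1, 126.9]
orientation: [-0.061, -3.136, -0.007]
ft_force: [-1.0, -0.7, 0.6]
width: 0.6
grasp_force: 0.0
```

Request:
servo_tool(
  plan=[
    [[1,0.02,0,-0.06,0,0,0],[1,0.02,0,-0.06,0,0,0],[1,0.02,0,-0.06,0,0,0],[1,0.02,0,-0.06,0,0,0],[1,0,0,0,0,0,0]],
  ],
)

```text
t: 18.6
ee_pos: [573.6, 201.3, 116.8]
orientation: [-0.06, -3.135, -0.006]
ft_force: [0.0, 0.1, 0.1]
width: 0.4
grasp_force: 0.0
```

Request:
servo_tool(
  plan=[
    [[1,0.02,0,-0.05,0,0,0],[1,0.02,0,-0.05,0,0,0],[1,0,0,0,0,0,0],[1,0,0,0,0,0,0]],
  ],
)

```text
t: 18.93
ee_pos: [574.8, 201.4, 114.4]
orientation: [-0.061, -3.134, -0.006]
ft_force: [-5.4, -1.8, 13.5]
width: 0.5
grasp_force: 8.9
```

Request:
servo_tool(
  plan=[
    [[1,0,0,-0.03,0,0,0],[1,0,0,0,0,0,0],[1,-0.03,0,0.15,0,0,0],[1,0,0,0.4,0,0,0],[-0.5,0,0,0.9,0,0,0]],
  ],
)

```text
t: 19.35
ee_pos: [571.7, 200.5, 167.1]
orientation: [-0.06, -3.129, -0.003]
ft_force: [0.4, 0.1, 0.6]
width: 4.2
grasp_force: 0.0
```

Request:
servo_tool(
  plan=[
    [[-0.5,0,0,0.9,0,0,0],[-0.5,0,0,0.2,0,0,0],[-0.5,0,0,0,0,0,0],[-0.5,0,0,0,0,0,0],[-0.5,0,0,0,0,0,0]],
  ],
)

```text
t: 19.77
ee_pos: [573.2, 201.0, 212.6]
orientation: [-0.06, -3.133, -0.005]
ft_force: [-0.5, 0.2, -0.4]
width: 37.3
grasp_force: 0.0
```

```bash
python3 - <<'E'
from h import *
o=readout.get_obs(); print(o['ee_pos'])
c,im=snap('wrist','w10.png')
for p in patches(c,im,54.8): print(p)
c,s=snap('side','s10.png')
for p in patches(c,s,54.8)or[0]: print(p)
E
```

```text
[573.16825859 200.9774563  212.59630549]
(array([257.3, 146.8]), 1055, array([528.4, 201.8,  54.8]))
(array([181.9, 279. ]), 270, array([651.8, 124.1,  54.8]))
(array([335.5, 276.3]), 261, array([655. , 272.3,  54.8]))
(array([314., 324.]), 2565, array([707.8, 252. ,  54.8]))
(array([422.2, 194.6]), 56385, array([1084.4, -215.8,   54.8]))
(array([256. , 121.4]), 445, array([918.8, 523.1,  54.8]))
```

It has rocked the same way: patch at (528.4,201.8), matching the first one shifted by one pocket. I repeat the grasp.

Request:
servo_tool(
  plan=[
    [[-0.5,-0.01,0,0,0.03,0.9,0],[-0.5,-0.01,0,0,0.03,0.9,0],[-0.5,-0.01,0,0,0.03,0.9,0],[-0.5,-0.01,0,-0.2,0.03,0.9,0],[-0.5,-0.01,0,-0.4,0.04,0.9,0]],
  ],
)

```text
t: 20.28
ee_pos: [572.7, 201.5, 190.3]
orientation: [-0.053, -2.741, -0.016]
ft_force: [0.8, 0.2, -0.5]
width: 65.9
grasp_force: 0.0
```

Request:
servo_tool(
  plan=[
    [[-0.5,0,0,-0.4,0.04,0.85,0],[-0.5,0,0,-0.27,0,0,0],[-0.5,0,0,0,0,0,0],[-0.5,0,0,0,0,0,0],[-0.5,0,0,0,0,0,0]],
  ],
)

```text
t: 20.7
ee_pos: [571.8, 201.4, 163.7]
orientation: [-0.052, -2.67, -0.017]
ft_force: [-0.8, 0.6, -0.4]
width: 65.7
grasp_force: 0.0
```

```bash
python3 - <<'E'
from h import *
o=readout.get_obs(); R=cv2.Rodrigues(o['orientation'])[0]; print(o['ee_pos'],o['width'],R[:,1].round(3),R[:,2].round(3),'tip-target',(o['ee_pos']+80*R[:,2]-[515.8,202.5,52.8]).round(1))
E
```

```text
[571.82510823 201.41038575 163.7047183 ] 65.71635345362957 [0.04  0.999 0.003] [-0.454  0.021 -0.891] tip-target [19.7  0.6 39.6]
```

Request:
servo_tool(
  plan=[
    [[-0.5,-0.16,0,-0.32,0,0,0],[-0.5,-0.16,0,-0.32,0,0,0],[-0.5,-0.11,0,-0.2,0,0,0],[-0.5,-0.06,0,-0.14,0,0,0],[-0.5,0,0,0,0,0,0]],
  ],
)

```text
t: 21.12
ee_pos: [551.6, 201.3, 123.9]
orientation: [-0.052, -2.668, -0.017]
ft_force: [0.3, -0.4, 0.0]
width: 65.8
grasp_force: 0.0
```

Request:
servo_tool(
  plan=[
    [[0,0,0,0,0,0,0],[0.3,0,0,0,0,0,0],[0.8,0,0,0,0,0,0],[1,0,0,0,0,0,0],[1,0,0,0,0,0,0]],
  ],
)

```text
t: 21.53
ee_pos: [552.9, 201.3, 124.6]
orientation: [-0.052, -2.67, -0.017]
ft_force: [0.6, 0.6, 1.6]
width: 43.4
grasp_force: 30.0
```

Request:
servo_tool(
  plan=[
    [[1,0,0,0.1,0,0,0],[1,0,0,0.2,0,0,0],[1,0,0,0.3,0,0,0],[1,0,0,0.4,0,0,0],[1,0,0,0.4,0,0,0]],
  ],
)

```text
t: 21.95
ee_pos: [552.4, 201.3, 181.8]
orientation: [-0.052, -2.669, -0.017]
ft_force: [0.8, 0.4, -0.8]
width: 43.4
grasp_force: 30.0
```

Request:
servo_tool(
  plan=[
    [[1,-0.2,0,0.3,-0.03,-0.9,0],[1,-0.3,0,0,-0.03,-0.9,0],[1,-0.3,0,0,-0.03,-0.9,0],[1,-0.3,0,0,-0.03,-0.9,0],[1,-0.2,0,0,-0.04,-0.9,0]],
  ],
)

```text
t: 22.37
ee_pos: [499.7, 201.2, 194.0]
orientation: [-0.058, -3.066, -0.011]
ft_force: [0.9, 0.0, -2.0]
width: 43.5
grasp_force: 30.0
```

```bash
python3 - <<'E'
from h import *
o=readout.get_obs(); R=cv2.Rodrigues(o['orientation'])[0]; print(o['ee_pos'],o['ft_force'],o['width'],R[:,2].round(3))
c,im=snap('wrist','w11.png'); R0=cv2.imread('pics/w6.png')
hs=lambda i:[p[:2] for p in patches(c,i) if 200<p[0][0]<320]
print(hs(im),hs(R0[:, :]))
E
```

```text
[499.66104044 201.24287097 193.98292531] [ 0.89728754  0.04959691 -1.99930853] 43.53166178682066 [-0.075  0.008 -0.997]
[(array([258.4, 242.1]), 1696)] [(array([213.9,  17.6]), 901), (array([244.9,   9.2]), 200), (array([258.4, 242.5]), 1653)]
```

Request:
servo_tool(
  plan=[
    [[1,-0.02,-0.7,0,0,-0.4,-0.2],[1,-0.02,-0.95,0,0,-0.45,-0.2],[1,-0.02,-0.95,0,0,0,-0.2],[1,-0.02,-0.95,0,0,0,-0.2],[1,-0.01,-0.95,0,0,0,-0.2]],
  ],
)

```text
t: 22.83
ee_pos: [497.0, 19.8, 193.5]
orientation: [-0.196, -3.13, -0.015]
ft_force: [0.8, -0.5, -1.8]
width: 43.7
grasp_force: 30.0
```

Request:
servo_tool(
  plan=[
    [[1,-0.01,-0.95,0,0,0,-0.2],[1,0,-0.8,0,0,0,-0.2],[1,0,-0.5,-0.3,0,0,0],[1,0,-0.21,-0.5,0,0,0],[1,0,0,-0.5,0,0,0]],
  ],
)

```text
t: 23.25
ee_pos: [497.9, -79.7, 141.3]
orientation: [-0.256, -3.129, -0.014]
ft_force: [0.7, 0.6, -1.9]
width: 43.5
grasp_force: 30.0
```

Request:
servo_tool(
  plan=[
    [[1,0,0,-0.3,0,0,0],[1,0,0,0,0,0,0],[1,0,0,0,0,0,0],[1,0,0,0,0,0,0]],
  ],
)

```text
t: 23.58
ee_pos: [497.3, -77.2, 129.2]
orientation: [-0.25, -3.128, -0.014]
ft_force: [-0.7, 0.0, -1.1]
width: 43.0
grasp_force: 30.0
```

```bash
python3 - <<'E'
from h import *
o=readout.get_obs(); R=cv2.Rodrigues(o['orientation'])[0]; print(o['ee_pos'],o['width'],R[:,1].round(3),R[:,2].round(3),[o['ee_pos']-[495.8,-77.8,107]])
c,im=snap('wrist','w12.png')
for p in patches(c,im,33): print(p)
E
```

```text
[497.31838588 -77.22120451 129.20650684] 43.04103740889693 [0.159 0.987 0.009] [-0.003  0.01  -1.   ] [array([ 1.51838588,  0.57879549, 22.20650684])]
(array([131.5, 222.6]), 876, array([ 485.3, -161.9,   33. ]))
(array([ 47.3, 222.5]), 555, array([ 476. , -217.7,   33. ]))
(array([258.4, 242.1]), 1701, array([513.4, -79.3,  33. ]))
(array([169.2, 279. ]), 283, array([ 531. , -146.7,   33. ]))
(array([347.3, 277.3]), 306, array([550.7, -20.6,  33. ]))
(array([327.8, 324. ]), 2572, array([587.4, -38.4,  33. ]))
```

View pics/w12.png

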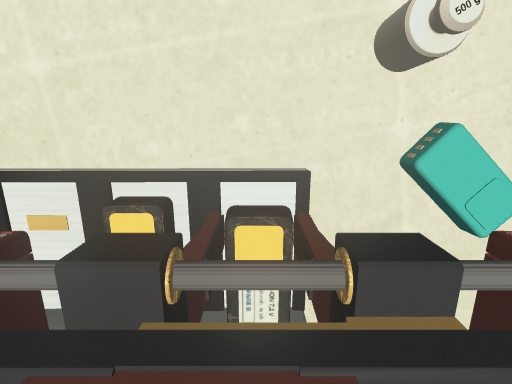

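The held pack is centred over the left bay, bay edges at px 221–297. The middle pack at (140,215) looks slightly toward the right side of its bay, so I will check it after this placing.

Request:
servo_tool(
  plan=[
    [[1,-0.03,0,-0.15,0,0,0],[1,0,0,-0.15,0,0,0],[1,0,0,-0.1,0,0,0],[1,0,0,-0.08,0,0,0],[1,0,0,0,0,0,0]],
  ],
)

```text
t: 24.05
ee_pos: [495.0, -77.0, 108.4]
orientation: [-0.25, -3.126, -0.015]
ft_force: [-0.1, 0.1, -1.5]
width: 43.5
grasp_force: 30.0
```

Request:
servo_tool(
  plan=[
    [[1,0,0,-0.04,0,0,0],[1,0,0,-0.03,0,0,0],[1,0,0,0,0,0,0],[1,0,0,0,0,0,0]],
  ],
)

```text
t: 24.38
ee_pos: [495.2, -77.0, 107.8]
orientation: [-0.25, -3.127, -0.015]
ft_force: [-6.9, 2.5, 23.2]
width: 43.8
grasp_force: 30.0
```

Request:
servo_tool(
  plan=[
    [[1,0,0,0.04,0,0,0],[1,0,0,0.01,0,0,0],[0.2,0,0,0,0,0,0],[-0.4,0,0,0,0,0,0],[-0.4,0,0,0,0,0,0]],
  ],
)

```text
t: 24.8
ee_pos: [495.3, -77.2, 108.0]
orientation: [-0.251, -3.127, -0.014]
ft_force: [-0.2, 0.5, 0.7]
width: 53.6
grasp_force: 0.0
```

Request:
servo_tool(
  plan=[
    [[-0.4,0,0,0,0,0,0],[-0.4,0,0,0.2,0,0,0],[-0.4,0,0,0.6,0,0,0],[-0.4,0,0,0.95,0,0,0],[-0.4,0,0,0.95,0,0,0]],
  ],
)

```text
t: 25.22
ee_pos: [494.3, -77.0, 216.9]
orientation: [-0.25, -3.124, -0.015]
ft_force: [1.3, -0.0, -0.5]
width: 62.0
grasp_force: 0.0
```

Request:
servo_tool(
  plan=[
    [[1,0,0,0.95,0,0,0],[1,0.4,-0.2,0.95,0,0,0],[1,0.8,-0.4,0.2,0,0,0],[1,0.8,-0.4,0,0,0,0],[1,0.8,-0.45,0,0,0,0]],
  ],
)

```text
t: 25.63
ee_pos: [608.6, -135.5, 302.6]
orientation: [-0.25, -3.13, -0.014]
ft_force: [0.3, 0.1, -0.4]
width: 31.6
grasp_force: 0.0
```

Request:
servo_tool(
  plan=[
    [[1,0,0,0,0,0,0],[1,0,0,0,0,0,0],[1,0,0,0,0,0,0]],
  ],
)

```text
t: 25.88
ee_pos: [606.0, -134.8, 299.4]
orientation: [-0.251, -3.125, -0.015]
ft_force: [-0.5, -0.2, -0.2]
width: 11.7
grasp_force: 0.0
```

```bash
python3 - <<'E'
from h import *
print(readout.get_obs()['ee_pos'])
c,im=snap('wrist','w13.png'); t=snap('top')[1]
x=np.zeros((384,800,3),np.uint8); x[:,:512]=im; x[:288,512:]=cv2.resize(t[170:242,168:240],(288,288),interpolation=cv2.INTER_CUBIC);cv2.imwrite('pics/x13.png',x)
ex=np.array([.987,-.16]);ey=np.array([.16,.987])
for p in patches(c,im,33)[:8]:
    d=p[2][:2]-[514,-161]; print(p,'plate',(d@ex).round(1),(d@ey).round(1))
print('knob pred',proj(c,(606,-174,117)))
E
```

```text
[ 606.04237235 -134.75756289  299.38265456]
(array([290.,  86.]), 665, array([505.9, -78.4,  33. ])) plate -21.2 80.2
(array([217.8,  86.8]), 673, array([ 493.3, -163.3,   33. ])) plate -20.1 -5.6
(array([161.5,  89. ]), 210, array([ 485.1, -229.7,   33. ])) plate -17.5 -72.4
(array([164. , 121.5]), 182, array([ 522. , -235.7,   33. ])) plate 19.8 -72.4
(array([231.4, 277.5]), 216, array([ 743.7, -193.3,   33. ])) plate 231.9 4.9
(array([285.3, 277.5]), 236, array([ 756.2, -118.6,   33. ])) plate 232.3 80.6
(array([268.3, 324. ]), 2467, array([ 827.3, -153.7,   33. ])) plate 308.1 57.3
knob pred [217.83077334 196.92126111]
```

View pics/x13.png

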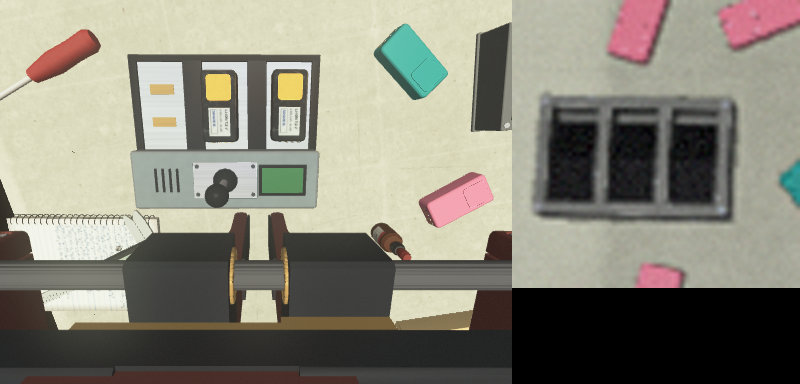

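The view shows both packs in bays, the left one centred at plate y = +80. The middle one sits 5.6 mm to the right, close to the rib, and the block is now empty. I'll regrasp the middle pack to centre it.

Request:
servo_tool(
  plan=[
    [[-0.5,-0.6,-0.15,0,0,0,0],[-0.5,-0.7,-0.15,0,0,0,0],[-0.5,-0.7,-0.16,-0.5,0,0,0],[-0.5,-0.55,-0.16,-0.8,0,0,0],[-0.5,0,0,-0.9,0,0,0]],
  ],
)

```text
t: 26.4
ee_pos: [501.2, -159.7, 212.7]
orientation: [-0.251, -3.127, -0.013]
ft_force: [0.8, -0.2, 0.1]
width: 33.9
grasp_force: 0.0
```

Request:
servo_tool(
  plan=[
    [[-0.5,0,0,-0.9,0,0,0],[-0.5,0,0,-0.7,0,0,0],[-0.5,0,0,-0.2,0,0,0],[-0.5,0,0,0,0,0,0],[-0.5,0,0,0,0,0,0]],
  ],
)

```text
t: 26.82
ee_pos: [505.2, -159.6, 140.6]
orientation: [-0.25, -3.127, -0.014]
ft_force: [-0.5, 0.6, 0.4]
width: 64.9
grasp_force: 0.0
```

```bash
python3 - <<'E'
from h import *
o=readout.get_obs(); p=o['ee_pos'];d=p[:2]-[514,-161]; print(p,o['width'],cv2.Rodrigues(o['orientation'])[0][:,2].round(3),'plate',d@[.987,-.16],d@[.16,.987])
E
```

```text
[ 505.22969628 -159.62941102  140.60514532] 64.9260776232773 [-0.004  0.009 -1.   ] plate -8.875584012444362 -0.050477273384032906
```

Request:
servo_tool(
  plan=[
    [[-0.5,0,0,-0.35,0,0,0],[-0.5,0,0,-0.3,0,0,0],[-0.5,0,0,-0.15,0,0,0],[-0.5,0,0,-0.1,0,0,0],[-0.5,0,0,0,0,0,0]],
  ],
)

```text
t: 27.23
ee_pos: [505.0, -159.8, 103.6]
orientation: [-0.25, -3.126, -0.015]
ft_force: [0.7, 0.8, -1.3]
width: 65.9
grasp_force: 0.0
```

Request:
servo_tool(
  plan=[
    [[-0.2,0,0,0,0,0,0],[0,0,0,0,0,0,0],[0.8,0,0,0,0,0,0],[0.8,0,0,0,0,0,0],[0.8,0,0,0,0,0,0]],
  ],
)

```text
t: 27.65
ee_pos: [505.4, -160.0, 104.2]
orientation: [-0.25, -3.127, -0.014]
ft_force: [-0.5, -1.3, 1.6]
width: 43.6
grasp_force: 30.0
```

Request:
servo_tool(
  plan=[
    [[1,0,0,0.1,0,0,0],[1,0,0,0.1,0,0,0],[1,0,0,0,0,0,0],[1,0,0,0,0,0,0],[1,0,0,-0.08,0,0,0]],
  ],
)

```text
t: 28.07
ee_pos: [505.4, -159.9, 109.0]
orientation: [-0.251, -3.128, -0.014]
ft_force: [-0.7, 0.4, -1.9]
width: 44.0
grasp_force: 30.0
```

Request:
servo_tool(
  plan=[
    [[1,0,0,-0.1,0,0,0],[1,0,0,0,0,0,0],[1,0,0,0,0,0,0]],
  ],
)

```text
t: 28.32
ee_pos: [504.9, -159.8, 104.1]
orientation: [-0.25, -3.126, -0.015]
ft_force: [0.1, -0.7, -1.5]
width: 43.5
grasp_force: 30.0
```

Request:
servo_tool(
  plan=[
    [[1,0,0,-0.03,0,0,0],[1,0,0,0,0,0,0],[0.1,0,0,0,0,0,0],[-0.4,0,0,0,0,0,0],[-0.4,0,0,0,0,0,0]],
  ],
)

```text
t: 28.73
ee_pos: [505.2, -159.9, 103.5]
orientation: [-0.251, -3.127, -0.014]
ft_force: [-1.2, 0.4, 0.7]
width: 54.0
grasp_force: 0.0
```

Request:
servo_tool(
  plan=[
    [[-0.4,0,0,0,0,0,0],[-0.4,0,0,0.2,0,0,0],[-0.4,0,0,0.6,0,0,0],[-0.4,0,0,0.95,0,0,0],[-0.4,0,0,0.95,0,0,0]],
  ],
)

```text
t: 29.15
ee_pos: [504.2, -159.6, 212.1]
orientation: [-0.25, -3.124, -0.015]
ft_force: [0.5, -0.2, 0.0]
width: 61.5
grasp_force: 0.0
```

Request:
servo_tool(
  plan=[
    [[1,0,0,0.95,0,0,0],[1,0.4,0.1,0.95,0,0,0],[1,0.7,0.15,0.2,0,0,0],[1,0.8,0.2,0,0,0,0],[1,0.7,0.2,0,0,0,0]],
  ],
)

```text
t: 29.57
ee_pos: [610.9, -133.8, 298.1]
orientation: [-0.252, -3.131, -0.013]
ft_force: [0.0, -0.1, 0.7]
width: 31.7
grasp_force: 0.0
```

Request:
servo_tool(
  plan=[
    [[1,0,0,0,0,0,0],[1,0,0,0,0,0,0],[1,0,0,0,0,0,0],[1,0,0,0,0,0,0]],
  ],
)

```text
t: 29.9
ee_pos: [607.8, -134.0, 295.1]
orientation: [-0.251, -3.125, -0.015]
ft_force: [-0.1, 0.2, 1.3]
width: 4.4
grasp_force: 0.0
```

```bash
python3 - <<'E'
from h import *
o=readout.get_obs(); print(o['ee_pos'],o['width'])
c,im=snap('wrist','w14.png'); cs,s=snap('side','s14.png')
ex=np.array([.987,-.16]);ey=np.array([.16,.987])
pl=lambda P:((P[:2]-[514,-161])@ex,(P[:2]-[514,-161])@ey,P[2])
W=patches(c,im,33)[:2]
hsv=cv2.cvtColor(s,cv2.COLOR_BGR2HSV);m=cv2.inRange(hsv,(12,110,110),(32,255,255));n,l,st,ce=cv2.connectedComponentsWithStats(m)
for p in W:
    print(p[0],np.round(pl(p[2]),1)); u=proj(cs,p[2]); i=1+np.argmin(np.linalg.norm(ce[1:]-u,axis=1)); x,e=tri(c,p[0],cs,ce[i]); print('  tri',np.round(pl(x),1),np.round(e,1),st[i,4])
d=o['ee_pos'][:2]-[514,-161]; print('tool plate',d@ex,d@ey)
E
```

```text
[ 607.82073407 -134.03615691  295.14943226] 4.385098516167712
[221.5  84.6] [-20.3   0.4  33. ]
  tri [-20.7   0.7  33.4] [0.5 0.5] 93
[289.6  84. ] [-21.1  80.1  33. ]
  tri [-21.5  80.4  33.3] [0.5 0.5] 80
tool plate 88.28684963235477 41.624630582385144
```

Both packs lie flat (tops at z ≈ 33) and centred at plate y ≈ 0.5 and 80. Next is the lever to the right.

Request:
servo_tool(
  plan=[
    [[1,0,0,-0.9,0,0,0],[1,0,0,-0.9,0,0,0],[1,0,0,-0.8,0,0,0],[1,0,0,-0.4,0,0,0],[1,0,0,0,0,0,0]],
  ],
)

```text
t: 30.42
ee_pos: [606.1, -133.6, 171.4]
orientation: [-0.251, -3.119, -0.016]
ft_force: [-0.5, -0.6, -0.2]
width: 0.6
grasp_force: 0.0
```

Request:
servo_tool(
  plan=[
    [[1,-0.05,-0.34,0,0,0,0],[1,-0.05,-0.34,0,0,0,0],[1,-0.05,-0.34,0,0,0,0],[1,-0.05,-0.32,0,0,0,0],[1,0,0,0,0,0,0]],
  ],
)

```text
t: 30.83
ee_pos: [601.1, -190.4, 176.7]
orientation: [-0.255, -3.128, -0.013]
ft_force: [0.5, 3.0, 2.3]
width: 0.4
grasp_force: 1.3
```

Request:
servo_tool(
  plan=[
    [[1,0,0,0,0,0,0],[1,0,0,0,0,0,0],[1,0,0,0,0,0,0]],
  ],
)

```text
t: 31.08
ee_pos: [601.5, -187.3, 176.1]
orientation: [-0.25, -3.128, -0.014]
ft_force: [1.5, 3.1, 1.9]
width: 0.4
grasp_force: 1.3
```

```bash
python3 - <<'E'
from h import *
o=readout.get_obs(); d=o['ee_pos'][:2]-[514,-161]; print(o['ee_pos'],o['ft_force'],'tool plate',d@[.987,-.16],d@[.16,.987])
c,im=snap('wrist','w15.png')
for t in(.35,.4,.45,.5,.55): print(t,proj(c,(605-75*np.sin(t)*.16,-174.5-75*np.sin(t)*.987,42+75*np.cos(t))).round())
g=im[200:240,150:260].max(2); m=(g<60).astype(np.uint8); n,l,st,ce=cv2.connectedComponentsWithStats(m); print([(ce[i]+[150,200],st[i]) for i in range(1,n) if st[i,4]>100])
E
```

```text
[ 601.54045559 -187.32903493  176.07078324] [1.45892389 3.06728496 1.89837966] tool plate 90.61507525176808 -11.980284582827327
0.35 [236. 242.]
0.4 [230. 241.]
0.45 [224. 240.]
0.5 [219. 239.]
0.55 [214. 237.]
[(array([219.47603122, 231.76365663]), array([ 27,  18,  76,  22, 897], dtype=int32))]
```

Request:
servo_tool(
  plan=[
    [[1,0,-0.05,0,0,0,0],[1,0,0,0,0,0,0],[1,0,0,0,0,0,0],[1,0,0,0,0,0,0],[1,0,0,0,0,0,0]],
  ],
)

```text
t: 31.55
ee_pos: [601.2, -189.3, 175.3]
orientation: [-0.25, -3.127, -0.015]
ft_force: [1.8, 3.1, 0.3]
width: 0.7
grasp_force: 1.7
```

```bash
python3 - <<'E'
from h import *
c,im=snap('wrist','w16.png')
for t in(.35,.45,.55): print(t,proj(c,(605-75*np.sin(t)*.16,-174.5-75*np.sin(t)*.987,42+75*np.cos(t))).round())
E
```

```text
0.35 [239. 243.]
0.45 [228. 241.]
0.55 [217. 238.]
```

View pics/w16.png

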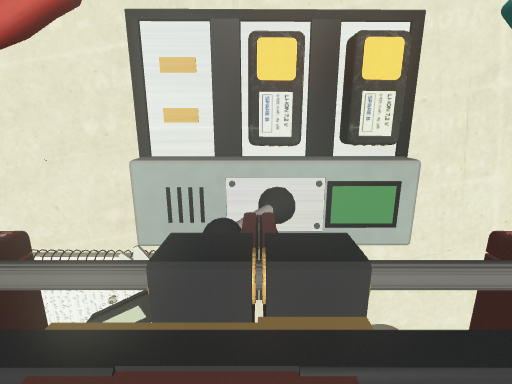

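Request:
servo_tool(
  plan=[
    [[1,0,0,0,0,0,0],[1,0,0,0,0,0,0],[1,0,0,0,0,0,0],[1,0,0,0,0,0,0],[1,0,0,0,0,0,0]],
  ],
)

```text
t: 32.02
ee_pos: [601.1, -189.4, 175.3]
orientation: [-0.251, -3.127, -0.014]
ft_force: [2.5, 2.7, -1.6]
width: 0.5
grasp_force: 1.9
```

Request:
servo_tool(
  plan=[
    [[1,0,0,0,0,0,0],[1,0,0,0,0,0,0],[1,0,0,0,0,0,0],[1,0,0,0,0,0,0],[1,0,0,0,0,0,0]],
  ],
)

```text
t: 32.43
ee_pos: [601.1, -189.4, 175.3]
orientation: [-0.251, -3.127, -0.014]
ft_force: [3.0, 3.4, -2.4]
width: 0.5
grasp_force: 2.0
```

Request:
servo_tool(
  plan=[
    [[1,0,0,0,0,0,0],[1,0,0,0,0,0,0],[1,0,0,0,0,0,0],[1,0,0,0,0,0,0],[1,0,0,0,0,0,0]],
  ],
)

```text
t: 32.85
ee_pos: [601.1, -189.4, 175.4]
orientation: [-0.251, -3.127, -0.014]
ft_force: [2.7, 3.0, -2.6]
width: 0.6
grasp_force: 2.1
```

Request:
servo_tool(
  plan=[
    [[1,0,0,0,0,0,0],[1,0,0,0,0,0,0],[1,0,0,0,0,0,0],[1,0,0,0,0,0,0],[1,0,0,0,0,0,0]],
  ],
)

```text
t: 33.27
ee_pos: [601.1, -189.5, 175.4]
orientation: [-0.25, -3.126, -0.014]
ft_force: [2.8, 4.6, -2.9]
width: 0.3
grasp_force: 2.1
```

Request:
servo_tool(
  plan=[
    [[1,0,0,0,0,0,0],[1,0,0,0,0,0,0],[1,0,0,0,0,0,0],[1,0,0,0,0,0,0],[1,0,0,0,0,0,0]],
  ],
)

```text
t: 33.68
ee_pos: [601.1, -189.5, 175.4]
orientation: [-0.251, -3.127, -0.014]
ft_force: [2.4, 4.5, -1.7]
width: 0.8
grasp_force: 2.1
```

The view shows the lever well over to the right, ball at (222,236), tilt ≈ 0.5, with both packs flat in the middle and left bays. It has been held for 2.9 s, so I release and back off.

Request:
servo_tool(
  plan=[
    [[1,0.02,0.2,0,0,0,0],[1,0.04,0.3,0,0,0,0],[1,0.05,0.4,0,0,0,0],[1,0.04,0.4,0,0,0,0],[1,0,0.1,0.5,0,0,0]],
  ],
)

```text
t: 34.1
ee_pos: [605.0, -130.7, 192.4]
orientation: [-0.248, -3.12, -0.015]
ft_force: [-1.4, 0.9, -0.0]
width: 0.3
grasp_force: 0.0
```

Request:
servo_tool(
  plan=[
    [[1,0,0,0.9,0,0,0],[1,0,0,0.9,0,0,0],[1,0,0,0.9,0,0,0],[1,0,0,0,0,0,0],[1,0,0,0,0,0,0]],
  ],
)

```text
t: 34.52
ee_pos: [607.9, -133.2, 306.1]
orientation: [-0.25, -3.132, -0.012]
ft_force: [-0.2, 0.2, -0.1]
width: 0.6
grasp_force: 0.0
```

Request:
servo_tool(
  plan=[
    [[1,0,0,0,0,0,0],[1,0,0,0,0,0,0],[1,0,0,0,0,0,0],[1,0,0,0,0,0,0],[1,0,0,0,0,0,0]],
  ],
)

```text
t: 34.93
ee_pos: [606.8, -133.4, 302.3]
orientation: [-0.251, -3.125, -0.015]
ft_force: [0.2, 0.4, -0.0]
width: 0.6
grasp_force: 0.0
```

```bash
python3 - <<'E'
from h import *
o=readout.get_obs(); print(o['t'],o['ee_pos'],o['ft_force'])
c,im=snap('wrist','w17.png')
ex=np.array([.987,-.16]);ey=np.array([.16,.987])
for p in patches(c,im,33)[:2]: print((p[2][:2]-[514,-161])@ex,(p[2][:2]-[514,-161])@ey)
u=proj(c,(606,-174,117)); x,y=u.round().astype(int); g=im[y-14:y+15,x-14:x+15].max(2); m=cv2.moments((g<70).astype(np.uint8)); print('knob pred',u,'found',x-14+m['m10']/m['m00'],y-14+m['m01']/m['m00'],m['m00'])
E
```

```text
34.9333 [ 606.78560495 -133.42873728  302.29524822] [ 0.1871263   0.37459482 -0.02609177]
-20.997299999999978 80.1635
-20.331999999999997 0.45189999999998853
knob pred [216.8012576  195.64386428] found 216.89861751152074 193.05990783410138 434.0
```

The packs are in place, the lever is upright and the arm is clear, so I hand in.

```bash
python3 -c "
from workcell import close_job
print(close_job())"
```

```text
the job is handed in; nothing more can be done
None
```

Job handed in: the lever was held left for about 2.5 s with the plate empty, both packs found (middle and right pockets) now lie flat in the middle and left bays, and the lever was held right for about 2.9 s and sprang back upright.

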